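Start the spring-loaded clamp bolt in its threaded boss

TASK

Take hold of the red crank handle of the blue clamp stand and turn it backward (counter-clockwise seen from above) until the bolt drops off the end of the thread in the boss. Then turn it forward (clockwise) one full turn from where it dropped, so that the bolt is properly started but not screwed down, and finish still gripping the crank handle, holding it still. Leave the loose things on the bench where they lie.

Things in the scene. Friction and masses are not known exactly. Their poses are not given: they have to be found in the camera images.
- stand: blue clamp stand fixed on the bench; base plate 110 x 130 x 12 mm, in its middle a steel threaded boss (58 mm across, top 52 mm above the bench); two columns carry a bridge along the stand's y axis (28 x 126 mm, top 108 mm up) with the crank. Origin: underside centre of the plate, on the crank's vertical axis; z up. It cannot move
- start_mark (a point): top of the yellow-painted end of the bridge (the stand's +y end), 55 mm from the crank's axis, 108.5 mm above the bench: it marks where the boss's thread ends. Just after the crank arm, turned backward, has passed over it (within 15 degrees), the bolt drops
- hub_top (a point): centre of the top of the crank's hub (36 mm across), on the crank's axis, 137 mm above the bench; the bolt's stem stands out of it
- handle_grip (a point): red upright crank handle, round, 24 mm in diameter, 46 mm tall (130 to 176 mm above the bench), spinning freely on its own vertical pin 55 mm from the crank's axis: it can be held firmly and led round in a level circle without turning the hand. This point: on its axis, 156 mm above the bench. The crank arm below it ends at 128.5 mm. Its height never changes
- handle: the same red crank handle as a body; its origin is the centre of its lower end, 130 mm above the bench, on the handle's own vertical axis; it spins freely, so its yaw means nothing
- crank (a joint): crank angle in rad, counted over several turns; grows forward (clockwise from above, screwing in). 0: the arm points to the yellow end of the bridge (the stand's +y); 1.57: to its +x; 3.14: to its -y. Starts between 1.2 and 5.0. Turning takes about 1 to 3 N at the handle
- bolt (a joint): how far the bolt has sunk from its highest place (m), thread pitch 10 mm. At the start it lies on top of the thread's end, sunk 0.010 x crank/6.28; turned backward it rises to 0, then drops to 0.010 just past the yellow end. From there forward it sinks 10 mm a turn: 0.020 after one turn (readings up to 1 mm more); it bottoms at 0.0265. Turned on backward after the drop it rises again, and drops again a turn later
- bolt_top (a point): top centre of the bolt's stem (11 mm across, yellow cap 15 mm) on the crank's axis; 173 mm above the bench when the bolt is highest. The bolt turns with the crank but slides up and down in its hub; weight and a spring press it down on the thread (12 N at the top, 4 N less for each turn it sinks), so the drop comes by itself and is felt as a small jolt and easier turning
- screwdriver_blue: blue screwdriver, 211 mm long, lying loose; origin at its underside's centre. Bystander
- tape_green: roll of green tape, 58 mm across, 18 mm high, loose. Bystander
- screw_dish: yellow lid with screws, 72 mm across, 14 mm high, loose. Bystander
- battery_pack: small blue battery, 35 x 50 x 54 mm, loose. Bystander
- capacitor: blue capacitor, 22 mm across, 32 mm high, standing loose. Bystander

How it is judged:
By the outcome, as a careful person would: the job done as asked, in the order asked, and still so for the second after the job is handed in, while the arm keeps its last pose, push and grip.
It also fails if it takes over 61 s, if anything falls off the work surface, if the arm or the gripper's body presses on something with over 40 N, if the wrist force passes 120 N, or if a joint passes its speed limit or range.

ROBOT

A 7-joint arm with a two-finger parallel gripper is mounted at the origin on a cart in front of the work surface, level with it; the furniture and walls round the work are solid. World frame = base frame: x ahead of the robot, y to its left, z up, the work surface at z = 0. Lengths are in m, angles in rad, forces in N, time in s.
With the tool pointing down it reaches from about 0.425 to 0.925 m from the base axis. Payload 6.8 kg.
Tool frame: the origin (TCP) lies between the finger pads; the fingertips stand 14 mm ahead of it and the grasp point (between the pads) lies 5 mm behind it; z points along the fingers, y is the line along which they close (so a half turn about z gives the same grasp; the last joint's range is limited). The gripper opens to 85 mm and grips with 20 to 120 N. Pads are 22 mm wide; open, the fingers measure 114 mm over their backs; the gripper's body (76 mm by 85 mm) begins 54 mm behind the grasp point. The pads swing forward as they close: fully open they stand 13 mm farther back than shut.
Start: joints at [-1.351, 0.477, 0.022, 1.555, -0.011, 1.109, -0.083], TCP at [0.217, 0.639, 0.221] pointing down, gripper open.
Joint ranges: [-2.96, 2.96], [-0.34, 2.1], [-1.41, 1.46], [0.24, 2.44], [-1.37, 4.51], [0.17, 1.92], [-2.96, 2.96]. Speed limits (rad/s): [2.39, 2.39, 3.14, 3.14, 3.14, 3.14, 3.14].

INTERFACE

Orientations are given as a rotation vector (axis times angle).
In Python, from bench import r, imaging gives the robot as it stands.
- The arm moves only by the tool apply_moves, never from a script. Its argument "moves" is a list of rows, each a list of 2 entries, a list of its own where there are three numbers: the shift along the tool's x, y, z in cm, then the turn about the tool's z in rad. In form: [[[tx, ty, tz], roll], ...]. A call has 1 to 10 rows; each row is the pose to reach, as a shift and turn from the pose commanded when the call began, along the tool's axes at that moment; what a row does not reach only later rows make up. A row lasts 1/12 s, in which the tool goes at most 41.7 mm and 7.16 degrees, less where a joint would pass 70% of its speed; a pose out of reach is approached as far as the arm can. A call with a gripper value outside its range is refused whole. "claw" is the opening, from 0 (shut) to 1 (fully open), set as the call begins (left out, the last holds). The fingers move at their own pace and stop on an object; "grip_force" is the grip in N (left out, the last holds). Time passes only in rows, so rows that repeat a pose let the fingers close. It gives the time, the measured TCP pose, the force and the opening at its end, in the units of the state.
- r.get_obs(): the state, without advancing time (a new reading comes with each control period).
- imaging.grab_frame(name): name is "scene" or "side" or "wrist"; returns a dict with "frame" (480x640x3 uint8, blue, green, red), "intrinsics" (3x3 intrinsics, pixels), "T" (4x4, takes a point from camera to world coordinates). Camera axes: x right, y up, looking along -z (the intrinsics and any distortion apply to the point x, -y, -z); pixel columns grow to the right and rows downward; lengths in m; the calibration is good to about 2 mm. A picture is of the moment at which its call begins. There is no depth.
- r.hand_in(): hands the job in, once; it reports no verdict.
The state is a dict: "clock": time; "joints": joint angles; "qvel": joint speeds; "tau": joint torques, N m; "tcp_pos": TCP position; "orientation": TCP orientation; "contact_force": force on the tool from outside, world axes, zero at the start; "moment": the same for the moment, N m; "grip_width": finger opening in m.
Only numpy, scipy, OpenCV 4.12 (cv2) and the standard library are available. Lean on these libraries where they do the work, as an engineer would, in place of code of your own. Each camera call takes 0.05 s, during which the arm holds its last target. There are 200 camera calls.

## Working session

There is one attempt and no reset: what is moved stays moved. The work goes in short steps, Python scripts to look and compute and a tool call to move; the robot and the scene stay as the last step left them, time stands still between calls to the robot, and variables do not carry over. Pictures are saved under pics/ and viewed, on a budget of 10 in all, crops included, one or two more only if the job needs it, and the job is handed in when it is done.

Besides the shell and the picture viewer there is one more tool, called by a JSON object that holds its "api" and its "payload", one argument or row to a line. apply_moves: Moves the arm, as the interface text tells. Its arguments: {"type":"object","properties":{"moves":{"type":"array","items":{"type":"array"}},"claw":{"type":"number"},"grip_force":{"type":"number"}},"required":["moves"]}

```bash
mkdir -p pics; ls
python3 - <<'E'
from bench import r, imaging
import cv2,numpy as np,pickle
o=r.get_obs();print(o)
d={}
for n in("scene","side"):
    f=imaging.grab_frame(n);d[n]=f;cv2.imwrite(f"pics/{n}0.png",f["frame"]);print(n,np.round(f["intrinsics"],1).tolist(),np.round(f["T"],3).tolist(),[k for k in f])
pickle.dump(d,open("d0.pkl","wb"))
E
```

```text
pics
{'clock': 0.0, 'joints': array([-1.35112776,  0.47779011,  0.02236458,  1.55647335, -0.01151167,
        1.10933843, -0.08309227]), 'qvel': array([-0.00120682,  0.00175387, -0.00020843,  0.00030839, -0.00023905,
       -0.00083169,  0.00038381]), 'tau': array([-8.88783998e-04, -5.96460235e+01,  1.60761025e+00, -2.81203169e+01,
        1.25549655e-02,  9.31901392e-03,  2.87253170e-05]), 'tcp_pos': array([0.21712802, 0.63845373, 0.2201237 ]), 'orientation': array([-5.12525822e-01, -3.09933313e+00,  2.94251557e-03]), 'contact_force': array([-0.05569336,  0.03383857,  0.46053941]), 'moment': array([-0.04816943, -0.00319011, -0.02837451]), 'grip_width': 0.08539489696196693}
scene [[602.4, 0.0, 311.8], [0.0, 602.4, 243.2], [0.0, 0.0, 1.0]] [[-0.845, 0.23, -0.483, -0.161], [-0.535, -0.352, 0.768, 1.016], [0.006, 0.907, 0.42, 0.728], [0.0, 0.0, 0.0, 1.0]] ['frame', 'intrinsics', 'T']
side [[589.4, 0.0, 322.4], [0.0, 589.4, 236.5], [0.0, 0.0, 1.0]] [[0.98, 0.124, -0.153, 0.322], [-0.197, 0.595, -0.779, -1.179], [-0.005, 0.794, 0.608, 0.985], [0.0, 0.0, 0.0, 1.0]] ['frame', 'intrinsics', 'T']
```

View pics/scene0.png

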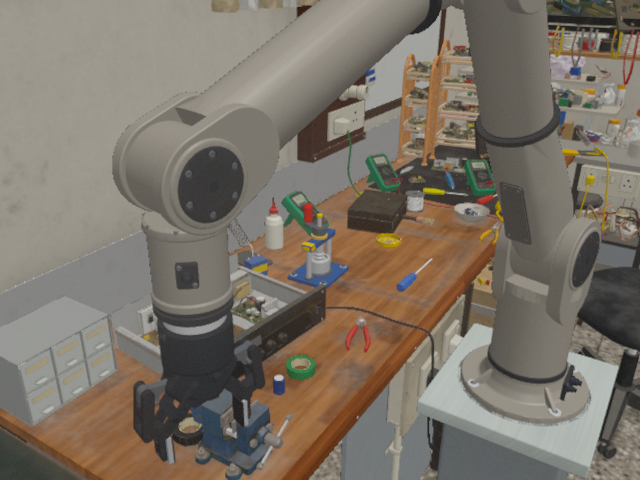

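View pics/side0.png

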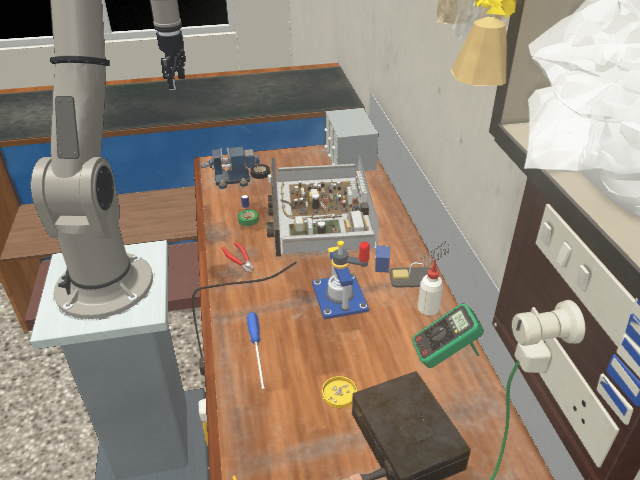

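The scene picture shows the stand near (318,250) with the red handle at about (308,212). In the side picture the stand is near (341,285), the handle near (364,252) and the bolt cap near (340,245). Next I'll enlarge both views.

Run:
```python
import cv2,numpy as np,pickle
d=pickle.load(open("d0.pkl","rb"))
a=d["scene"]["frame"][195:295,275:360];b=d["side"]["frame"][230:330,300:385+15]
f=lambda i:cv2.resize(i,None,fx=4,fy=4,interpolation=cv2.INTER_CUBIC)
cv2.imwrite("pics/crop1.png",np.hstack([f(a),f(b)]))
```

```text
(no output)
```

View pics/crop1.png

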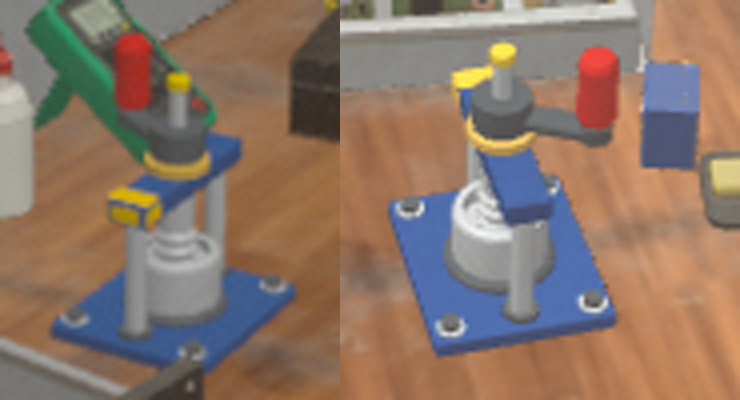

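Crop: in the scene half, handle (133,71), cap (179,76) and yellow end (132,195). In the side half (minus 340), handle (258,86), cap (163,46), hub top (161,91) and yellow end (132,74).

```bash
cat > h.py <<'E'
import numpy as np
def ray(f,u,v):
    K=f["intrinsics"];T=f["T"];p=np.linalg.solve(K,[u,v,1.]);d=T[:3,:3]@np.array([p[0],-p[1],-p[2]])
    return T[:3,3],d/np.linalg.norm(d)
def onz(f,u,v,z):
    o,d=ray(f,u,v);return o+d*(z-o[2])/d[2]
def tri(rs):
    A=sum(np.eye(3)-np.outer(d,d) for o,d in rs);b=sum((np.eye(3)-np.outer(d,d))@o for o,d in rs)
    return np.linalg.solve(A,b)
def proj(f,P):
    T=f["T"];q=T[:3,:3].T@(np.asarray(P)-T[:3,3]);q=f["intrinsics"]@np.array([q[0],-q[1],-q[2]]);return q[:2]/q[2]
E
python3 - <<'E'
import pickle;from h import *
d=pickle.load(open("d0.pkl","rb"));S,D=d["scene"],d["side"]
s=lambda x,y:(275+(x+.5)/4-.5,195+(y+.5)/4-.5)
t=lambda x,y:(300+(x+.5)/4-.5,230+(y+.5)/4-.5)
for n,a,b,z in[("handle",s(133,71),t(258,86),.156),("cap",s(179,76),t(163,46),.17),("yel",s(132,195),t(132,74),.1085),("hub",s(178,126),t(161,91),.137),
 ("plate+y? bolts",s(77,316),t(70,205),.012),("b2",s(192,350),t(110,323),.012),("b3",s(272,284),t(253,298),.012)]:
    print(n,onz(S,*a,z).round(4),onz(D,*b,z).round(4),tri([ray(S,*a),ray(D,*b)]).round(4))
E
```

```text
handle [ 0.6048 -0.1806  0.156 ] [ 0.6119 -0.1876  0.156 ] [ 0.6107 -0.1869  0.1539]
cap [ 0.5579 -0.1599  0.17  ] [ 0.5637 -0.1587  0.17  ] [ 0.5612 -0.1614  0.1703]
yel [ 0.5594 -0.1092  0.1085] [ 0.5579 -0.1045  0.1085] [ 0.5575 -0.1063  0.11  ]
hub [ 0.5575 -0.1588  0.137 ] [ 0.5631 -0.1581  0.137 ] [ 0.5608 -0.1603  0.1372]
plate+y? bolts [ 0.6019 -0.1112  0.012 ] [ 0.519  -0.1055  0.012 ] [ 0.5496 -0.0855  0.0182]
b2 [ 0.5169 -0.1125  0.012 ] [ 0.5222 -0.2115  0.012 ] [ 0.5396 -0.1674 -0.0255]
b3 [ 0.5201 -0.2181  0.012 ] [ 0.6092 -0.2082  0.012 ] [ 0.569  -0.237   0.0145]
```

{"api": "apply_moves", "payload": {
  "moves": [
    [[-1.2, -1.2, -1], 0],
    [[-3.6, -3.7, -2], 0],
    [[-6.0, -6.2, -2], 0],
    [[-8.4, -8.7, -2], 0],
    [[-10.8, -11.2, -2], 0],
    [[-13.2, -13.7, -2], 0],
    [[-15.6, -16.2, -2], 0],
    [[-18, -18.7, -2], 0],
    [[-20.4, -21.2, -2], 0],
    [[-22.8, -23.7, -2], 0]
  ],
  "claw": 1
}}

```text
clock: 0.93
tcp_pos: [0.3571, 0.3394, 0.2408]
orientation: [-0.512, -3.099, 0.001]
contact_force: [0.7, -0.0, 0.4]
grip_width: 0.0854
```

{"api": "apply_moves", "payload": {
  "moves": [
    [[-2.4, -2.5, 0], 0],
    [[-4.8, -5.0, 0], 0],
    [[-7.2, -7.5, 0], 0],
    [[-9.6, -10, 0], 0],
    [[-12, -12.5, 0], 0],
    [[-14.4, -15, 0], 0],
    [[-16.8, -17.5, 0], 0],
    [[-19.2, -20, 0], 0],
    [[-21.6, -22.5, 0], 0],
    [[-24, -25, 0], 0]
  ]
}}

```text
clock: 1.77
tcp_pos: [0.5037, 0.0256, 0.241]
orientation: [-0.512, -3.099, -0.0]
contact_force: [-0.4, 0.3, -0.5]
grip_width: 0.0854
```

{"api": "apply_moves", "payload": {
  "moves": [
    [[-2.4, -2.4, 0], 0],
    [[-4.8, -4.8, 0], 0],
    [[-7.2, -7.2, 0], 0],
    [[-9.6, -9.6, 0], 0],
    [[-12, -12, 0], 0],
    [[-14, -14, 0], 0],
    [[-15.6, -15.5, 0], 0],
    [[-16.5, -16.3, 0], 0],
    [[-16.8, -16.7, 0], 0],
    [[-16.8, -16.7, 0], 0]
  ]
}}

```text
clock: 2.6
tcp_pos: [0.6086, -0.1853, 0.2406]
orientation: [-0.514, -3.098, 0.0]
contact_force: [-0.4, 0.0, 0.5]
grip_width: 0.0854
```

Run:
```python
from bench import r, imaging
import cv2,numpy as np,pickle
from h import *
o=r.get_obs();print(o)
d={}
for n in("scene","side","wrist"):
    f=imaging.grab_frame(n);d[n]=f;cv2.imwrite(f"pics/{n}1.png",f["frame"])
pickle.dump(d,open("d1.pkl","wb"))
f=d["wrist"];print(f["T"].round(3),f["intrinsics"])
for P in([.609,-.185,.176],[.5615,-.16,.173]):print(proj(f,P))
```

```text
{'clock': 2.6, 'joints': array([-0.16749316,  0.42736846,  0.50049623,  1.65779128, -0.22302937,
        1.11456988,  1.63607719]), 'qvel': array([-0.02768946, -0.02215584, -0.01777975,  0.02234253,  0.00033715,
        0.00468218, -0.01578863]), 'tau': array([ 6.41058516e-01, -5.02906144e+01,  7.38153532e+00, -2.78830522e+01,
       -2.67126225e-02, -2.50136823e-02,  1.52736520e-01]), 'tcp_pos': array([ 0.60858629, -0.18534146,  0.24063664]), 'orientation': array([-5.14075733e-01, -3.09830063e+00,  3.40047039e-04]), 'contact_force': array([-0.38250737,  0.01119844,  0.52548826]), 'moment': array([0.02740525, 0.05306615, 0.01544519]), 'grip_width': 0.08541695632393444}
[[ 0.322 -0.914 -0.247  0.547]
 [ 0.947  0.311  0.083 -0.165]
 [ 0.001 -0.26   0.966  0.395]
 [ 0.     0.     0.     1.   ]] [[373.83311776   0.         325.70534393]
 [  0.         373.83311776 238.85251233]
 [  0.           0.           1.        ]]
[326.56441791 249.19901682]
[340.98641871 160.29488877]
```

View pics/wrist1.png

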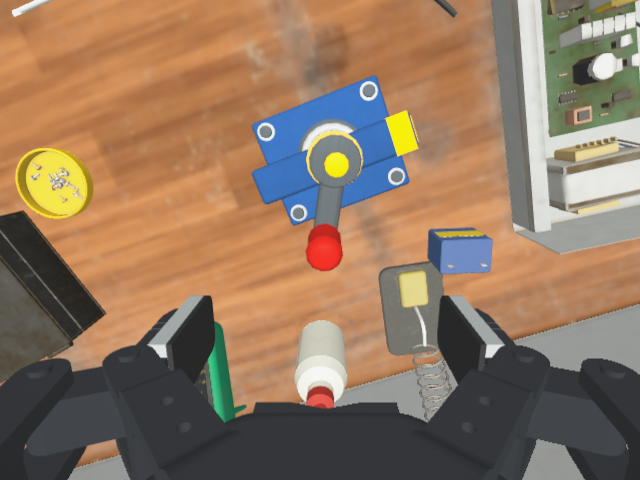

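Wrist: handle top (324,252), cap (337,165), yellow end (403,133), plate bolts (369,90), (266,131), (397,176) and (299,213). A glue bottle stands beyond the handle, nozzle at (320,398).

Run:
```python
import pickle;from h import *
d=pickle.load(open("d1.pkl","rb"));f=d["wrist"]
d0=pickle.load(open("d0.pkl","rb"))
h=onz(f,324,252,.176);c=onz(f,337,165,.1705);y=onz(f,403,133,.1085)
b=[onz(f,*p,.014) for p in[(369,90),(266,131),(397,176),(299,213)]]
print(h,c,y,np.mean(b,0),np.array(b).round(4).tolist())
print(np.linalg.norm((h-c)[:2]),np.degrees(np.arctan2(*(h-c)[:2])),np.degrees(np.arctan2(*(y-c)[:2])))
print("bottle top",tri([ray(d0["scene"],272,199),ray(d0["side"],434,262)]),tri([ray(d0["side"],434,262),ray(f,320,398)]))
```

```text
[ 0.61018694 -0.18705981  0.176     ] [ 0.56349224 -0.16302318  0.1705    ] [ 0.56178252 -0.1092762   0.1085    ] [ 0.56348325 -0.16277752  0.014     ] [[0.5183, -0.111, 0.014], [0.5217, -0.2174, 0.014], [0.605, -0.1081, 0.014], [0.6089, -0.2146, 0.014]]
0.052518139875533124 117.2376635621871 -1.8219932557426521
bottle top [ 0.75947957 -0.23930423  0.14157503] [ 0.75353029 -0.23568318  0.13140757]
```

{"api": "apply_moves", "payload": {
  "moves": [
    [[-0.2, -0.1, 1], 0],
    [[-0.3, -0.1, 2.5], 0],
    [[-0.3, -0.1, 4], 0],
    [[-0.3, -0.1, 5.5], 0],
    [[-0.3, -0.1, 6.8], 0],
    [[-0.3, -0.1, 7.8], 0],
    [[-0.3, -0.1, 8.3], 0],
    [[-0.3, -0.1, 8.6], 0],
    [[-0.3, -0.1, 8.6], 0],
    [[-0.3, -0.1, 8.6], 0]
  ]
}}

```text
clock: 3.58
tcp_pos: [0.6118, -0.1869, 0.1556]
orientation: [0.513, 3.099, -0.0]
contact_force: [0.1, -0.8, -0.2]
grip_width: 0.0855
```

{"api": "apply_moves", "payload": {
  "moves": [
    [[0, 0, 0], 0],
    [[0, 0, 0], 0],
    [[0, 0, 0], 0],
    [[0, 0, 0], 0],
    [[0, 0, 0], 0],
    [[0, 0, 0], 0],
    [[0, 0, 0], 0],
    [[0, 0, 0], 0],
    [[0, 0, 0], 0],
    [[0, 0, 0], 0]
  ],
  "claw": 0,
  "grip_force": 50
}}

```text
clock: 4.42
tcp_pos: [0.6116, -0.1867, 0.1555]
orientation: [0.512, 3.099, 0.0]
contact_force: [-1.7, 1.8, 6.4]
grip_width: 0.0219
```

Run:
```python
from bench import r, imaging
import cv2
print(r.get_obs())
a=imaging.grab_frame("side")["frame"][180:340,260:460];b=imaging.grab_frame("wrist")["frame"]
cv2.imwrite("pics/g1.png",cv2.hconcat([cv2.resize(a,(450,360)),cv2.resize(b[120:440,170:470],(337,360))]))
```

```text
{'clock': 4.4167, 'joints': array([-0.13613637,  0.51761252,  0.46503731,  1.73184558, -0.27538725,
        0.95669577,  1.679354  ]), 'qvel': array([ 0.00102377,  0.00177603, -0.00057981,  0.00025669,  0.00020831,
        0.00112615,  0.00125453]), 'tau': array([ 4.50311657e-01, -5.14585412e+01,  7.98839450e+00, -2.35888767e+01,
        1.49242091e-01, -5.52478172e-01, -1.20579341e-03]), 'tcp_pos': array([ 0.61161462, -0.18670766,  0.15553595]), 'orientation': array([5.12465463e-01, 3.09899566e+00, 4.59265995e-04]), 'contact_force': array([-1.71249967,  1.76331236,  6.40790084]), 'moment': array([ 0.26632779,  0.33797584, -0.03563172]), 'grip_width': 0.021917621751449814}
```

View pics/g1.png

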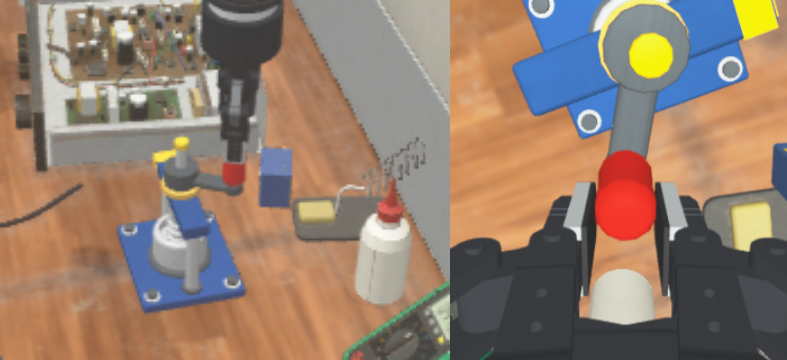

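The red handle sits squarely between the pads, fully gripped. Next I'll tabulate the circle in tool axes.

```bash
cat > tab.py <<'E'
import numpy as np,sys
def tab(a,b,n=10,r=5.5):
    X=np.array([-.9467,.3222]);Y=np.array([.3222,.9467]);c=lambda p:r*np.array([np.cos(np.radians(p)),np.sin(np.radians(p))])
    return [[[round(float((c(p)-c(a))@X),1),round(float((c(p)-c(a))@Y),1),0],0] for p in np.linspace(a,b,n+1)[1:]]
if __name__=="__main__":
    v=list(map(float,sys.argv[1:]))
    for a,b in zip(v,v[1:]):print(a,b,tab(a,b))
E
python3 tab.py -27 23 73 88 108
```

```text
-27.0 23.0 [[[-0.0, 0.5, 0], 0], [[-0.1, 1.0, 0], 0], [[-0.0, 1.4, 0], 0], [[0.1, 1.9, 0], 0], [[0.2, 2.4, 0], 0], [[0.3, 2.8, 0], 0], [[0.5, 3.3, 0], 0], [[0.8, 3.7, 0], 0], [[1.0, 4.1, 0], 0], [[1.3, 4.5, 0], 0]]
23.0 73.0 [[[0.3, 0.3, 0], 0], [[0.7, 0.7, 0], 0], [[1.1, 0.9, 0], 0], [[1.5, 1.2, 0], 0], [[1.9, 1.4, 0], 0], [[2.4, 1.6, 0], 0], [[2.8, 1.7, 0], 0], [[3.3, 1.8, 0], 0], [[3.8, 1.8, 0], 0], [[4.3, 1.8, 0], 0]]
73.0 88.0 [[[0.1, -0.0, 0], 0], [[0.3, -0.0, 0], 0], [[0.4, -0.0, 0], 0], [[0.6, -0.0, 0], 0], [[0.7, -0.1, 0], 0], [[0.9, -0.1, 0], 0], [[1.0, -0.1, 0], 0], [[1.1, -0.2, 0], 0], [[1.3, -0.2, 0], 0], [[1.4, -0.2, 0], 0]]
88.0 108.0 [[[0.2, -0.1, 0], 0], [[0.4, -0.1, 0], 0], [[0.5, -0.2, 0], 0], [[0.7, -0.3, 0], 0], [[0.9, -0.4, 0], 0], [[1.1, -0.4, 0], 0], [[1.2, -0.5, 0], 0], [[1.4, -0.6, 0], 0], [[1.5, -0.7, 0], 0], [[1.7, -0.9, 0], 0]]
```

{"api": "apply_moves", "payload": {
  "moves": [
    [[0, 0.5, 0], 0],
    [[0, 1.0, 0], 0],
    [[0, 1.4, 0], 0],
    [[0.1, 1.9, 0], 0],
    [[0.2, 2.4, 0], 0],
    [[0.3, 2.8, 0], 0],
    [[0.5, 3.3, 0], 0],
    [[0.8, 3.7, 0], 0],
    [[1.0, 4.1, 0], 0],
    [[1.3, 4.5, 0], 0]
  ]
}}

```text
clock: 5.35
tcp_pos: [0.6138, -0.1403, 0.1555]
orientation: [0.513, 3.099, -0.002]
contact_force: [-1.6, -3.9, 5.8]
grip_width: 0.0215
```

{"api": "apply_moves", "payload": {
  "moves": [
    [[0.3, 0.3, 0], 0],
    [[0.7, 0.7, 0], 0],
    [[1.1, 0.9, 0], 0],
    [[1.5, 1.2, 0], 0],
    [[1.9, 1.4, 0], 0],
    [[2.4, 1.6, 0], 0],
    [[2.8, 1.7, 0], 0],
    [[3.3, 1.8, 0], 0],
    [[3.8, 1.8, 0], 0],
    [[4.3, 1.8, 0], 0]
  ]
}}

```text
clock: 6.18
tcp_pos: [0.5794, -0.1087, 0.1555]
orientation: [0.512, 3.098, 0.0]
contact_force: [2.8, -3.1, 5.5]
grip_width: 0.0214
```

```bash
python3 - <<'E'
from bench import r, imaging
import cv2,pickle
print(r.get_obs()["tcp_pos"],r.get_obs()["contact_force"])
d={n:imaging.grab_frame(n) for n in("scene","side","wrist")};pickle.dump(d,open("d2.pkl","wb"))
a=d["side"]["frame"][210:290,300:400];b=d["wrist"]["frame"][120:440,170:470];c=d["scene"]["frame"][185:265,270:350]
cv2.imwrite("pics/g2.png",cv2.hconcat([cv2.resize(i,(265,300),interpolation=2) for i in(a,b,c)]))
E
python3 tab.py 73 93 113
```

```text
[ 0.57939775 -0.10865757  0.15553626] [ 2.77979737 -3.14165366  5.46802641]
73.0 93.0 [[[0.2, -0.0, 0], 0], [[0.4, -0.0, 0], 0], [[0.6, -0.0, 0], 0], [[0.8, -0.1, 0], 0], [[1.0, -0.1, 0], 0], [[1.1, -0.2, 0], 0], [[1.3, -0.2, 0], 0], [[1.5, -0.3, 0], 0], [[1.7, -0.3, 0], 0], [[1.9, -0.4, 0], 0]]
93.0 113.0 [[[0.2, -0.1, 0], 0], [[0.4, -0.2, 0], 0], [[0.5, -0.2, 0], 0], [[0.7, -0.3, 0], 0], [[0.9, -0.4, 0], 0], [[1.0, -0.5, 0], 0], [[1.2, -0.6, 0], 0], [[1.3, -0.8, 0], 0], [[1.5, -0.9, 0], 0], [[1.6, -1.0, 0], 0]]
```

View pics/g2.png

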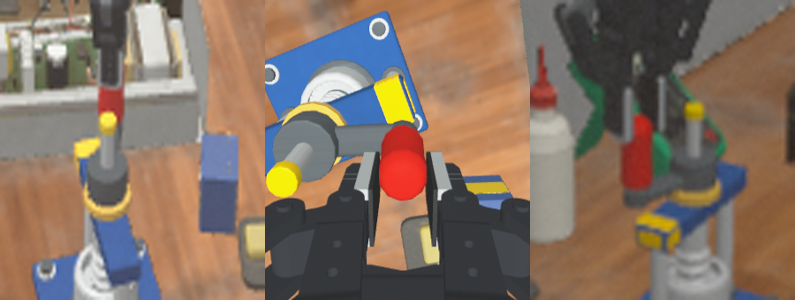

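Both the scene picture (cap about (319,214)) and the side picture (cap about (340,243)) show the cap clearly, and the bolt is still up. I'll track the cap's yellow centroid to see the drop.

```bash
cat > cap.py <<'E'
import cv2,numpy as np,pickle
from h import *
R={"scene":(305,334,200,232),"side":(328,353,232,262)}
def cap(f,n):
    x0,x1,y0,y1=R[n];h=cv2.cvtColor(f["frame"][y0:y1,x0:x1],cv2.COLOR_BGR2HSV)
    m=cv2.inRange(h,(22,150,110),(34,255,255));k,l,s,c=cv2.connectedComponentsWithStats(m)
    return [(int(s[i,4]),(c[i]+[x0,y0]).round(1).tolist()) for i in range(1,k) if s[i,4]>6]
if __name__=="__main__":
    from bench import r, imaging
    o=r.get_obs();p=o["tcp_pos"];q=p[:2]-[.563,-.162]
    print(round(o["clock"],2),p.round(4),o["contact_force"].round(1),"phi",np.degrees(np.arctan2(q[1],q[0])).round(1),"r",np.hypot(*q).round(4),o["grip_width"].round(4))
    for n in R:
        f=imaging.grab_frame(n);cv2.imwrite(f"pics/c_{n}_{o['clock']:.2f}.png",f["frame"]);print(n,cap(f,n))
E
python3 - <<'E'
from cap import *
for k in(0,2):
    d=pickle.load(open(f"d{k}.pkl","rb"))
    for n in R: print(k,n,cap(d[n],n))
    for z in(.167,.157): print([proj(d[n],[.563,-.162,z]).round(1).tolist() for n in R])
E
```

```text
0 scene [(23, [319.1, 214.8])]
0 side [(28, [340.3, 243.2]), (33, [332.2, 248.9])]
[[318.0, 214.1], [340.4, 243.1]]
[[318.0, 217.8], [340.3, 246.6]]
2 scene [(24, [318.9, 214.1])]
2 side [(31, [340.4, 242.5]), (33, [332.2, 248.9])]
[[318.0, 214.1], [340.4, 243.1]]
[[318.0, 217.8], [340.3, 246.6]]
```

{"api": "apply_moves", "payload": {
  "moves": [
    [[0.2, 0, 0], 0],
    [[0.4, 0, 0], 0],
    [[0.6, 0, 0], 0],
    [[0.8, -0.1, 0], 0],
    [[1.0, -0.1, 0], 0],
    [[1.1, -0.2, 0], 0],
    [[1.3, -0.2, 0], 0],
    [[1.5, -0.3, 0], 0],
    [[1.7, -0.3, 0], 0],
    [[1.9, -0.4, 0], 0]
  ]
}}

```text
clock: 7.17
tcp_pos: [0.5595, -0.1062, 0.1554]
orientation: [0.512, 3.099, 0.001]
contact_force: [0.8, -1.5, 7.3]
grip_width: 0.0214
```

```bash
python3 cap.py
```

```text
Traceback (most recent call last):
  File "cap.py", line 11, in <module>
    print(round(o["clock"],2),p.round(4),o["contact_force"].round(1),"phi",np.degrees(np.arctan2(q[1],q[0])).round(1),"r",np.hypot(*q).round(4),o["grip_width"].round(4))
                                                                                                                                                ^^^^^^^^^^^^^^^^^^^^^
AttributeError: 'float' object has no attribute 'round'
```

```bash
sed -i 's/o\["grip_width"\].round(4)/round(o["grip_width"],4)/' cap.py; python3 cap.py
```

```text
7.17 [ 0.5595 -0.1062  0.1554] [ 0.8 -1.5  7.3] phi 93.6 r 0.0559 0.0214
scene [(17, [319.6, 215.5])]
side [(29, [340.3, 245.3]), (14, [329.8, 249.7])]
```

{"api": "apply_moves", "payload": {
  "moves": [
    [[0.1, 0, 0], 0],
    [[0.2, -0.1, 0], 0],
    [[0.3, -0.1, 0], 0],
    [[0.4, -0.2, 0], 0],
    [[0.4, -0.2, 0], 0]
  ]
}}

```text
clock: 7.68
tcp_pos: [0.5553, -0.1066, 0.1555]
orientation: [0.512, 3.099, 0.001]
contact_force: [0.5, -1.5, 6.1]
grip_width: 0.0212
```

```bash
python3 cap.py
```

```text
7.68 [ 0.5553 -0.1066  0.1555] [ 0.5 -1.5  6.1] phi 97.9 r 0.0559 0.0212
scene [(12, [320.5, 217.7])]
side [(30, [340.3, 245.4]), (10, [329.3, 249.8])]
```

```bash
ls pics
python3 - <<'E'
import cv2,pickle
d=pickle.load(open("d2.pkl","rb"))
import glob
def c(s,e):return [cv2.resize(s[225:285,315:365],(200,240),interpolation=2),cv2.resize(e[195:255,295:345],(200,240),interpolation=2)]
A=c(d["side"]["frame"],d["scene"]["frame"]);B=c(cv2.imread(glob.glob("pics/c_side_7.68*")[0]),cv2.imread(glob.glob("pics/c_scene_7.7*")[0] if glob.glob("pics/c_scene_7.7*") else glob.glob("pics/c_scene_7.68*")[0]))
cv2.imwrite("pics/cmp.png",cv2.hconcat(A+B))
E
```

```text
c_scene_7.17.png
c_scene_7.68.png
c_side_7.17.png
c_side_7.68.png
crop1.png
g1.png
g2.png
scene0.png
scene1.png
side0.png
side1.png
wrist1.png
```

View pics/cmp.png

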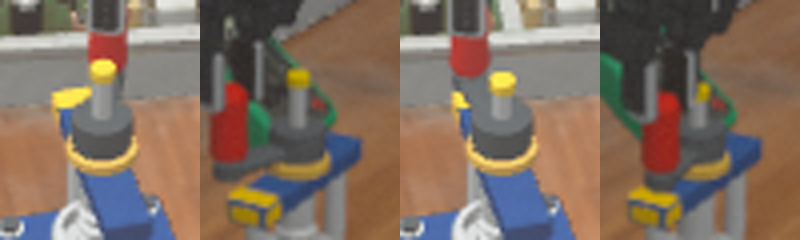

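The side view shows the cap lower (row 70 to 84 in the enlarged crop, about 10 mm), and the turning force has fallen: the bolt dropped by phi ≈ 93°. Next I'll go a full turn clockwise, to phi ≈ 90° − 360°.

Run:
```python
import numpy as np
X=np.array([-.9467,.3222]);Y=np.array([.3222,.9467]);C=np.array([56.3,-16.13])
P=np.array([55.53,-10.66])
ph=np.linspace(97.9,-270,51)[1:]
for k in range(5):
    o=[]
    for p in ph[k*10:k*10+10]:
        D=C+5.5*np.array([np.cos(np.radians(p)),np.sin(np.radians(p))])-P
        o.append([[round(float(D@X),1),round(float(D@Y),1),0],0])
    P=P+o[-1][0][0]*X+o[-1][0][1]*Y
    print(o,"end",P.round(2),ph[k*10+9])
```

```text
[[[-0.7, 0.3, 0], 0], [[-1.3, 0.5, 0], 0], [[-2.0, 0.6, 0], 0], [[-2.8, 0.6, 0], 0], [[-3.5, 0.5, 0], 0], [[-4.1, 0.3, 0], 0], [[-4.8, 0.1, 0], 0], [[-5.4, -0.3, 0], 0], [[-6.0, -0.7, 0], 0], [[-6.5, -1.2, 0], 0]] end [ 61.3  -13.89] 24.320000000000007
[[[-0.5, -0.5, 0], 0], [[-0.8, -1.1, 0], 0], [[-1.1, -1.8, 0], 0], [[-1.3, -2.4, 0], 0], [[-1.5, -3.1, 0], 0], [[-1.5, -3.8, 0], 0], [[-1.4, -4.5, 0], 0], [[-1.3, -5.2, 0], 0], [[-1.0, -5.9, 0], 0], [[-0.7, -6.5, 0], 0]] end [ 59.87 -20.27] -49.25999999999999
[[[0.4, -0.6, 0], 0], [[0.8, -1.1, 0], 0], [[1.4, -1.6, 0], 0], [[2.0, -2.0, 0], 0], [[2.6, -2.3, 0], 0], [[3.2, -2.5, 0], 0], [[3.9, -2.7, 0], 0], [[4.6, -2.7, 0], 0], [[5.3, -2.7, 0], 0], [[6.0, -2.6, 0], 0]] end [ 53.35 -20.8 ] -122.83999999999997
[[[0.7, 0.2, 0], 0], [[1.4, 0.5, 0], 0], [[2.0, 0.9, 0], 0], [[2.5, 1.4, 0], 0], [[3.0, 1.9, 0], 0], [[3.4, 2.5, 0], 0], [[3.7, 3.1, 0], 0], [[4.0, 3.8, 0], 0], [[4.1, 4.4, 0], 0], [[4.2, 5.1, 0], 0]] end [ 51.01 -14.62] -196.42
[[[-0.0, 0.7, 0], 0], [[-0.1, 1.4, 0], 0], [[-0.3, 2.1, 0], 0], [[-0.6, 2.8, 0], 0], [[-1.0, 3.4, 0], 0], [[-1.4, 3.9, 0], 0], [[-1.9, 4.4, 0], 0], [[-2.5, 4.9, 0], 0], [[-3.1, 5.2, 0], 0], [[-3.7, 5.5, 0], 0]] end [ 56.29 -10.6 ] -270.0
```

{"api": "apply_moves", "payload": {
  "moves": [
    [[-0.7, 0.3, 0], 0],
    [[-1.3, 0.5, 0], 0],
    [[-2.0, 0.6, 0], 0],
    [[-2.8, 0.6, 0], 0],
    [[-3.5, 0.5, 0], 0],
    [[-4.1, 0.3, 0], 0],
    [[-4.8, 0.1, 0], 0],
    [[-5.4, -0.3, 0], 0],
    [[-6.0, -0.7, 0], 0],
    [[-6.5, -1.2, 0], 0]
  ]
}}

```text
clock: 8.62
tcp_pos: [0.6127, -0.138, 0.1554]
orientation: [-0.51, -3.099, -0.003]
contact_force: [-1.5, 1.8, 8.5]
grip_width: 0.0217
```

{"api": "apply_moves", "payload": {
  "moves": [
    [[-0.5, -0.5, 0], 0],
    [[-0.8, -1.1, 0], 0],
    [[-1.1, -1.8, 0], 0],
    [[-1.3, -2.4, 0], 0],
    [[-1.5, -3.1, 0], 0],
    [[-1.5, -3.8, 0], 0],
    [[-1.4, -4.5, 0], 0],
    [[-1.3, -5.2, 0], 0],
    [[-1.0, -5.9, 0], 0],
    [[-0.7, -6.5, 0], 0]
  ]
}}

```text
clock: 9.45
tcp_pos: [0.5994, -0.2022, 0.1555]
orientation: [0.51, 3.098, 0.003]
contact_force: [2.1, 0.1, 6.3]
grip_width: 0.0215
```

{"api": "apply_moves", "payload": {
  "moves": [
    [[0.4, -0.6, 0], 0],
    [[0.8, -1.1, 0], 0],
    [[1.4, -1.6, 0], 0],
    [[2.0, -2.0, 0], 0],
    [[2.6, -2.3, 0], 0],
    [[3.2, -2.5, 0], 0],
    [[3.9, -2.7, 0], 0],
    [[4.6, -2.7, 0], 0],
    [[5.3, -2.7, 0], 0],
    [[6.0, -2.6, 0], 0]
  ]
}}

```text
clock: 10.28
tcp_pos: [0.5336, -0.2079, 0.1555]
orientation: [0.512, 3.098, 0.001]
contact_force: [2.2, 0.6, 6.8]
grip_width: 0.0214
```

```bash
python3 cap.py
```

```text
10.28 [ 0.5336 -0.2079  0.1555] [2.2 0.6 6.8] phi -122.6 r 0.0545 0.0214
scene [(26, [319.3, 219.3])]
side [(29, [340.1, 247.7])]
```

{"api": "apply_moves", "payload": {
  "moves": [
    [[0.7, 0.2, 0], 0],
    [[1.4, 0.5, 0], 0],
    [[2.0, 0.9, 0], 0],
    [[2.5, 1.4, 0], 0],
    [[3.0, 1.9, 0], 0],
    [[3.4, 2.5, 0], 0],
    [[3.7, 3.1, 0], 0],
    [[4.0, 3.8, 0], 0],
    [[4.1, 4.4, 0], 0],
    [[4.2, 5.1, 0], 0]
  ]
}}

```text
clock: 11.22
tcp_pos: [0.5099, -0.146, 0.1555]
orientation: [0.512, 3.099, 0.001]
contact_force: [1.5, -1.2, 8.0]
grip_width: 0.0214
```

{"api": "apply_moves", "payload": {
  "moves": [
    [[0, 0.7, 0], 0],
    [[-0.1, 1.4, 0], 0],
    [[-0.3, 2.1, 0], 0],
    [[-0.6, 2.8, 0], 0],
    [[-1.0, 3.4, 0], 0],
    [[-1.4, 3.9, 0], 0],
    [[-1.9, 4.4, 0], 0],
    [[-2.5, 4.9, 0], 0],
    [[-3.1, 5.2, 0], 0],
    [[-3.7, 5.5, 0], 0]
  ]
}}

```text
clock: 12.05
tcp_pos: [0.5627, -0.106, 0.1554]
orientation: [-0.511, -3.099, -0.001]
contact_force: [-1.7, -3.0, 7.4]
grip_width: 0.0212
```

{"api": "apply_moves", "payload": {
  "moves": [
    [[0, 0, 0], 0],
    [[0, 0, 0], 0],
    [[0, 0, 0], 0],
    [[0, 0, 0], 0]
  ]
}}

```text
clock: 12.38
tcp_pos: [0.5631, -0.1061, 0.1555]
orientation: [0.512, 3.099, 0.001]
contact_force: [0.3, -1.6, 6.0]
grip_width: 0.0212
```

```bash
python3 cap.py
python3 - <<'E'
from bench import imaging
import cv2
a=imaging.grab_frame("side")["frame"][170:350,250:400];b=imaging.grab_frame("wrist")["frame"][100:440,170:470]
cv2.imwrite("pics/end.png",cv2.hconcat([cv2.resize(i,(380,440),interpolation=2) for i in(a,b)]))
E
```

```text
12.38 [ 0.5631 -0.1061  0.1555] [ 0.3 -1.6  6. ] phi 89.9 r 0.0559 0.0212
scene [(26, [319.3, 221.0])]
side [(27, [340.2, 249.0]), (18, [330.2, 249.5])]
```

View pics/end.png

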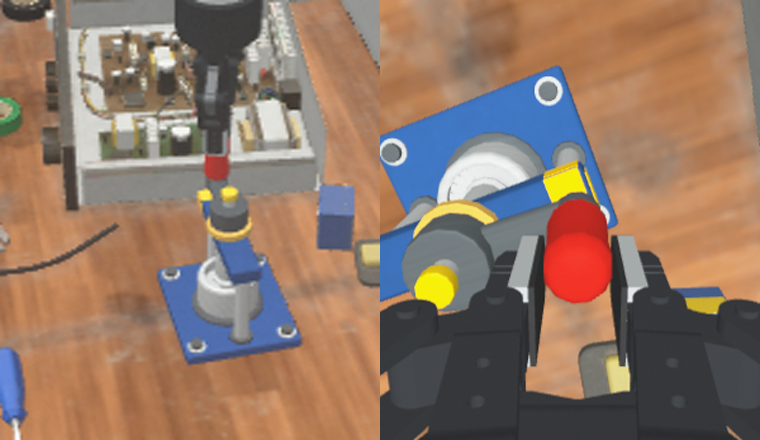

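The cap has sunk about 19 mm in all and the handle is still gripped, with the arm over the yellow end. A small margin forward (about 4°) makes sure the turn is complete.

{"api": "apply_moves", "payload": {
  "moves": [
    [[-0.2, 0.1, 0], 0],
    [[-0.4, 0.1, 0], 0],
    [[-0.4, 0.1, 0], 0],
    [[-0.4, 0.1, 0], 0],
    [[-0.4, 0.1, 0], 0],
    [[-0.4, 0.1, 0], 0]
  ]
}}

```text
clock: 13.08
tcp_pos: [0.5669, -0.1062, 0.1554]
orientation: [0.511, 3.099, 0.001]
contact_force: [1.1, -0.3, 6.7]
grip_width: 0.0213
```

```bash
python3 cap.py; python3 -c "
from bench import r
print(r.hand_in())"
```

```text
13.08 [ 0.5669 -0.1062  0.1554] [ 1.1 -0.3  6.7] phi 86.0 r 0.0559 0.0213
scene [(26, [319.1, 221.0])]
side [(22, [330.7, 249.3]), (27, [340.2, 249.0])]
the job is handed in; nothing more can be done
None
```

I turned the crank backward until the bolt dropped, then forward about one full turn, and handed the job in at about 13 s. The arm is still gripping the handle and holding it still.

- **The drop:** I saw it as the cap falling about 10 mm and the turning force falling from about 4 N to under 2 N. It came somewhere in the last 20° before the arm reached 93.6°, where the yellow end is at about 92°. I did not pin the drop angle more closely than that. I also turned about 4° further backward after the drop before reversing.
- **The forward turn:** It ended at 86°, about 366° past the yellow end. That is one full turn plus a few degrees' margin.
- **Last checks:** The cap had sunk about 19 mm from its highest place in both camera views. I expected about 20 mm, and the image scale accounts for the difference. Grip width was 21 mm, and the force readings at the end of each move stayed under 10 N.
- **Loose things:** I did not touch any of them on purpose, but I made no separate check that each still lies where it was.

No check failed or disagreed. The scene camera's view of the cap was partly blocked around the drop, so I relied on the side camera there.

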